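# Let a used battery into the collection box and close its lid softly

### The job

A used battery lies waiting in the chute of the battery collection box. With the fingertips press the box's lever all the way down so that the lid lifts, keep it down until the battery has rolled into the box, then let the lever up slowly so that the lid comes down shut without slamming, and move clear. Work only through the lever: touch neither the lid nor the battery, pick nothing up, and leave the other things on the desk where they are.

Things in the scene. Friction and masses are not known exactly. Their poses are not given: they have to be found in the camera images.
- battery_box: Grey fixed box 150 (x) x 120 (y) x 140 mm high, open on top under its white lid. Origin: centre of its underside on the table. Its -x side carries a black linkage case (to 105 mm from the origin, 125 mm high) with the lever; from its +x rim an aluminium chute, 86 mm wide, slopes upwards to x = +200 mm. Stands at any place and turn: yaw up to 1 rad either way; at yaw 0 the lever points at the robot.
- lever (a joint): Lever angle, rad: 0 at rest (up), 0.45 fully down against its stop. Pivot on the box at (x, y, z) = (-98, 0, 88) mm of the box; the arm points to the box's -x, rising 0.22 rad from the level at rest and falling 0.23 rad below it when fully down. A light spring and the lid's weight push it back up: 4 to 10 N at the pad, varying between boxes; if let go the lid slams, while an even closing over two seconds or more is gentle.
- lever_pad (a point): Middle of the top face of the lever's black rubber press pad (44 mm square, 9 mm thick), 100 mm from the pivot; moves with the lever. About 110 mm above the table at rest, 65 mm when fully down. It is pressed from above.
- lid (a joint): Lid angle, rad: 0 shut, 1.1 fully open. Geared to the lever: 2.44 times the lever angle.
- lid_edge (a point): Middle of the lid's free edge (box's +x side), 149 mm from its hinge, which runs along the box's -x rim, 142 mm high. A 34 mm high flange on this edge holds the battery back while the lid is shut.
- battery: The used battery: black cylinder with a copper band, 33 mm across, 60 mm long, lying across the chute against the lid's flange. Origin at its centre, long axis y. Rolls down into the box by itself once the lid is up.
- glue_stick: White glue stick, upright cylinder 30 mm across, 95 mm tall. Origin: centre of its underside. To be left alone.
- pen_cup: Dark steel pen cup, empty, 76 mm across, 100 mm tall. Origin: centre of its underside. To be left alone.
- stapler: Black stapler lying on the table, 130 x 34 x 50 mm. Origin: centre of its underside. To be left alone.
- eraser: White-and-grey whiteboard eraser, 110 x 50 x 40 mm. Origin: centre of its underside. To be left alone.
- tape_roll: Roll of tape lying flat, 84 mm across, 24 mm high. Origin: centre of its underside. To be left alone.
- mug: White mug, 80 mm across, 90 mm tall, handle on its +y side. Origin: centre of its underside. To be left alone.
- spare_battery: Black unused battery standing on the table, 33 mm across, 60 mm tall. Origin: centre of its underside. To be left alone.
Not all that is in view belongs to the job. Leave any pink or turquoise look-alike of the battery alone.

How it is judged:
By the outcome, as a careful person would: the job done as asked, in the order asked, and still so for the second after the job is handed in, with the robot touching nothing.
It also fails if it takes over 38 s, if anything falls off the work surface, if the arm or the gripper's body presses on something with over 40 N, if the wrist force passes 120 N, or if a joint passes its speed limit or range.

### The arm

A 6-joint arm with a two-finger parallel gripper is mounted at the origin on the work surface. World frame = base frame: x ahead of the robot, y to its left, z up, the work surface at z = 0. Lengths are in m, angles in degrees, forces in N, time in s.
With the tool pointing down it reaches from about 0.4 to 0.825 m from the base axis. Payload 7 kg.
Tool frame: the origin (TCP) lies between the finger pads; the fingertips stand 19 mm ahead of it and the grasp point (between the pads) is the TCP (r.tip_extent is the distance from the TCP to the fingertips, in m); z points along the fingers, y is the direction in which the jaws open and shut (so a half turn about z gives the same grasp; the last joint's range is limited). The gripper opens to 88 mm and grips with 3 to 60 N. Pads are 19 mm wide; open, the fingers measure 130 mm over their backs; the gripper's body (78 mm by 193 mm) begins 47 mm behind the grasp point.
Start: joints at [92.825, 20.546, 0.682, 0, -70.136, -16.507], TCP at [0.16, 0.656, 0.246] pointing down, gripper open.
Joint ranges: [-176.03, 176.03], [-82.01, 121.73], [-58.28, 71.71], [-173.87, 95.51], [-174.79, -0.11], [-173.66, 173.66]. Speed limits (degrees/s): [136.94, 136.94, 172.46, 180, 180, 180].

### API

Orientations are given as [roll, pitch, yaw] about the fixed x, y, z axes, in that order (R = Rz(yaw) Ry(pitch) Rx(roll)).
In Python, from plant import r, capture, workorder, spotter gives the robot as it stands.
- The arm moves only by the tool step_arm, never from a script. Its argument "motion" is a list of rows, each a list of 5 numbers: the finger opening in m, from 0 to 0.0876, then the shift along the tool's x, y, z in m, then the turn about the tool's z in rad. In form: [[grip, dx, dy, dz, roll], ...]. A call has 1 to 5 rows; each row is the pose to reach, as a shift and turn from the pose commanded when the call began, along the tool's axes at that moment; what a row does not reach only later rows make up. A row lasts 1/8 s, in which the tool goes at most 62.5 mm and 10.7 degrees, less where a joint would pass 70% of its speed; a pose out of reach is approached as far as the arm can. A call with a gripper value outside its range is refused whole. The fingers move at their own pace and stop on an object; "newtons" is the grip in N (left out, the last holds). Time passes only in rows, so rows that repeat a pose let the fingers close. It gives the time, the measured TCP pose, the force and the opening at its end, in the units of the state.
- r.get_state(): the state, without advancing time (a new reading comes with each control period).
- capture(name): name is "scene" or "top"; returns a dict with "image" (420x560x3 uint8, red, green, blue), "z_map" (420x560 float32, m along the optical axis (not along the pixel's ray), 0 where there is no reading), "fx", "fy", "cx", "cy" (pixels), "D" ([k1, k2, p1, p2, k3] as OpenCV has them; the pictures are not rectified), "pose" (4x4, takes a point from camera to world coordinates). Camera axes: x right, y down, z forward; pixel columns grow to the right and rows downward; lengths in m; the calibration is good to about 2 mm. A picture is of the moment at which its call begins.
- workorder.close_job(): hands the job in, once; it reports no verdict.
Trained networks look in the newest picture that a camera, given by its name, has taken for a name from the list of things; names that differ only in an ending like _2 or _b are one class to them, and where a whole thing is asked for, a point or a joint stands for the part that bears it (a point fixed in the world has none). Each returns a list of dicts, best first, with "p" (0 to 1); they miss things now and then, are a little off and sometimes report something else, mostly with a low value. They report only what shows in the picture. A call takes as long as a camera call. They do not tell look-alikes from the thing itself.
- spotter.regions_of(camera, label): "mask" (420x560 bool, what is visible of it).
- spotter.tip_of(camera, label): "location" ([x, y, z] in m, in world coordinates, good to about 4 mm: a listed point, or the origin of a listed thing).
The state is a dict: "time_s": time; "joints": joint angles; "qd": joint speeds; "joint_torque": joint torques, N m; "tcp_pos": TCP position; "eef_rot": TCP orientation; "contact_force": force on the tool from outside, world axes, zero at the start; "moment": the same for the moment, N m; "gripper_width": finger opening in m.
Only numpy, scipy, OpenCV 4.12 (cv2) and the standard library are available. Lean on these libraries where they do the work, as an engineer would, in place of code of your own. Each camera call takes 0.05 s, during which the arm holds its last target.

## Working session

There is one attempt and no reset: what is moved stays moved. The work goes in short steps, Python scripts to look and compute and a tool call to move; the robot and the scene stay as the last step left them, time stands still between calls to the robot, and variables do not carry over. Pictures are saved under pics/ and viewed, and the job is handed in when it is done.

Besides the shell and the picture viewer there is one more tool, called after "Request:" as a command line: name --pt "numbers of a row" for each row, then --argument value for the rest. step_arm: Moves the arm, as the interface text tells. Its arguments: {"type":"object","properties":{"motion":{"type":"array","items":{"type":"array","items":{"type":"number"}}},"newtons":{"type":"number"}},"required":["motion"]}

```bash
mkdir -p pics; python3 - <<'E'
from plant import r, capture, spotter
import cv2,numpy as np
for c in ("scene","top"):
    d=capture(c); cv2.imwrite(f"pics/{c}0.png",cv2.cvtColor(d["image"],cv2.COLOR_RGB2BGR))
    for l in ("lever_pad","battery_box","lid_edge","battery"):
        print(c,l,[(np.round(x["location"],3).tolist(),round(x["p"],2)) for x in spotter.tip_of(c,l)])
s=r.get_state(); print(s, r.tip_extent)
E
```

```text
scene lever_pad [([0.446, -0.031, 0.113], 0.51)]
scene battery_box [([0.632, -0.104, 0.002], 0.6), ([0.696, -0.138, 0.145], 0.37)]
scene lid_edge [([0.521, -0.196, -0.001], 0.71), ([0.696, -0.138, 0.144], 0.66)]
scene battery [([0.639, -0.268, 0.017], 0.64), ([0.849, -0.023, 0.019], 0.6), ([0.712, -0.144, 0.162], 0.54)]
top lever_pad [([0.445, -0.034, 0.109], 0.6), ([0.63, 0.021, -0.001], 0.56)]
top battery_box [([0.628, -0.108, 0.004], 0.58), ([0.482, 0.467, 0.001], 0.39)]
top lid_edge [([0.699, -0.135, 0.144], 0.55), ([0.477, -0.44, 0.002], 0.42)]
top battery [([0.85, -0.02, 0.02], 0.73), ([0.715, -0.136, 0.161], 0.68), ([0.641, -0.269, 0.017], 0.63)]
{'time_s': 0.5, 'joints': array([ 9.28242244e+01,  2.05489993e+01,  6.79436469e-01, -4.72523055e-04,
       -7.01346258e+01, -1.65093043e+01]), 'qd': array([-0.08839347, -0.05629318,  0.07445979, -0.01159319, -0.01093498,
        0.06877497]), 'joint_torque': array([ 1.53818444e-03, -5.81798565e+01,  2.93072301e+01,  6.99703753e+00,
        1.20287173e-02, -3.45523392e-05]), 'tcp_pos': array([0.15967828, 0.65580537, 0.24551075]), 'eef_rot': array([ 1.79995858e+02, -7.64235685e-04, -1.36852405e+01]), 'contact_force': array([-0.76781231,  0.56610654, -0.84603537]), 'moment': array([-0.00779764,  0.01032317, -0.01763664]), 'gripper_width': 0.08774207194296939} 0.019
```

View pics/scene0.png

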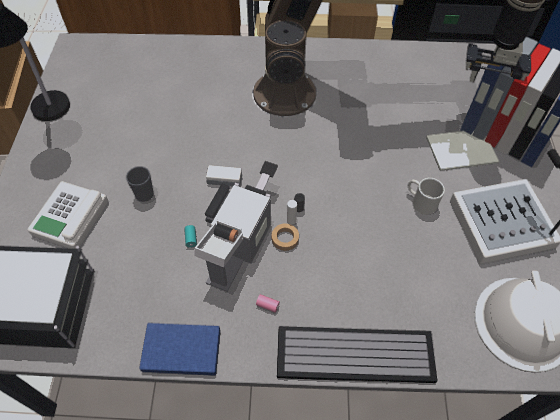

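View pics/top0.png

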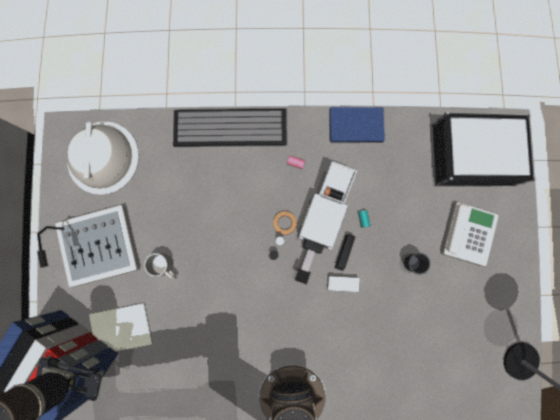

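The top picture shows the box at about (323,220), its lever pad at (303,277) and the battery in the chute at (335,192). There are three battery candidates in it:
- (335,192) is black with a copper band, in the chute against the flange. It fits the description.
- (296,162) is pink and (364,218) is turquoise, both on the table. They are look-alikes to leave alone.

The spare battery stands at (274,254). Next I'll confirm the battery in a crop and refine the pad position.

```bash
cat > h.py <<'E'
import cv2,numpy as np
def cloud(d,mask):
    v,u=np.nonzero(mask&(d["z_map"]>0)); z=d["z_map"][v,u].astype(float)
    K=np.array([[d["fx"],0,d["cx"]],[0,d["fy"],d["cy"]],[0,0,1.]])
    p=cv2.undistortPoints(np.stack([u,v],1).astype(float)[:,None],K,np.array(d["D"],float))[:,0]
    P=np.c_[p*z[:,None],z,np.ones(len(z))]
    return (P@np.array(d["pose"]).T)[:,:3]
E
python3 - <<'E'
from plant import r, capture, spotter
import cv2,numpy as np
from h import *
for c in ("scene","top"):
    d=capture(c)
    im=cv2.cvtColor(d["image"],cv2.COLOR_RGB2BGR)
    crop=im[140:300,150:320] if c=="scene" else im[150:300,260:400]
    cv2.imwrite(f"pics/{c}_crop.png",cv2.resize(crop,None,fx=4 if c=="top" else 3.6,fy=4 if c=="top" else 3.6,interpolation=cv2.INTER_CUBIC))
    P=cloud(d,np.ones(d["z_map"].shape,bool))
    # pad: points near estimate, z 0.09-0.125
    m=(np.hypot(P[:,0]-.4455,P[:,1]+.0325)<.05)&(P[:,2]>.085)&(P[:,2]<.13)
    Q=P[m]; print(c,len(Q),Q.mean(0),Q.min(0),Q.max(0))
    rect=cv2.minAreaRect(Q[:,:2].astype(np.float32)*1000); print(rect)
    m=(np.hypot(P[:,0]-.63,P[:,1]+.106)<.13)&(P[:,2]>.138)&(P[:,2]<.15)
    print("lid",cv2.minAreaRect(P[m][:,:2].astype(np.float32)*1000))
    # obstacles near pad
    m=(np.hypot(P[:,0]-.4455,P[:,1]+.0325)<.14)&(P[:,2]>.13); print("high near pad",P[m][:5])
    for l in ("glue_stick","spare_battery","stapler","eraser","tape_roll"):
        print(l,[(np.round(x["location"],3).tolist(),round(x["p"],2)) for x in spotter.tip_of(c,l)][:2])
E
```

```text
scene 258 [ 0.45394146 -0.03990533  0.10758477] [ 0.41824156 -0.06310102  0.09430008] [ 0.49372495 -0.01096972  0.12354083]
((456.61566162109375, -40.206478118896484), (46.326473236083984, 73.10608673095703), 71.4274673461914)
lid ((642.5792236328125, -111.00184631347656), (120.16873168945312, 198.36279296875), 69.40946960449219)
high near pad [[ 0.5389895  -0.13008284  0.15543722]
 [ 0.53412555 -0.12795056  0.14897425]
 [ 0.53431904 -0.12496741  0.14939292]
 [ 0.53237504 -0.12232626  0.14690412]
 [ 0.53657299 -0.1308048   0.14720101]]
glue_stick [([0.561, 0.039, 0.002], 0.73), ([0.63, -0.106, -0.001], 0.54)]
spare_battery [([0.514, 0.059, -0.001], 0.67)]
stapler [([0.516, -0.196, 0.003], 0.66)]
eraser [([0.406, -0.185, -0.0], 0.75)]
tape_roll [([0.632, 0.027, 0.005], 0.62)]
top 236 [ 0.45125571 -0.0390166   0.10777303] [ 0.41463588 -0.06131943  0.09299529] [ 0.49178064 -0.00934113  0.12023614]
((456.02093505859375, -41.30194091796875), (44.34402847290039, 73.48085021972656), 68.82133483886719)
lid ((643.2879638671875, -112.76898193359375), (120.02767181396484, 203.3767852783203), 68.9703369140625)
high near pad [[ 0.58499385 -0.02721426  0.13754206]
 [ 0.58436632 -0.0299762   0.15178958]
 [ 0.58445672 -0.03336858  0.14870253]
 [ 0.58444116 -0.03666704  0.14817225]
 [ 0.58441721 -0.0399594   0.14784249]]
glue_stick [([0.562, 0.036, 0.0], 0.5)]
spare_battery [([0.628, 0.021, 0.002], 0.44), ([0.513, 0.064, -0.001], 0.42)]
stapler [([0.521, -0.196, 0.001], 0.61)]
eraser [([0.409, -0.186, 0.002], 0.9)]
tape_roll [([0.63, 0.023, -0.001], 0.54), ([0.513, 0.062, -0.001], 0.52)]
```

View pics/top_crop.png

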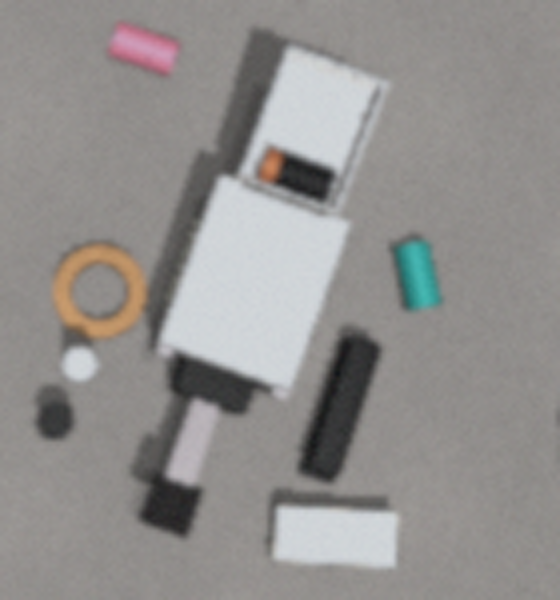

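View pics/scene_crop.png

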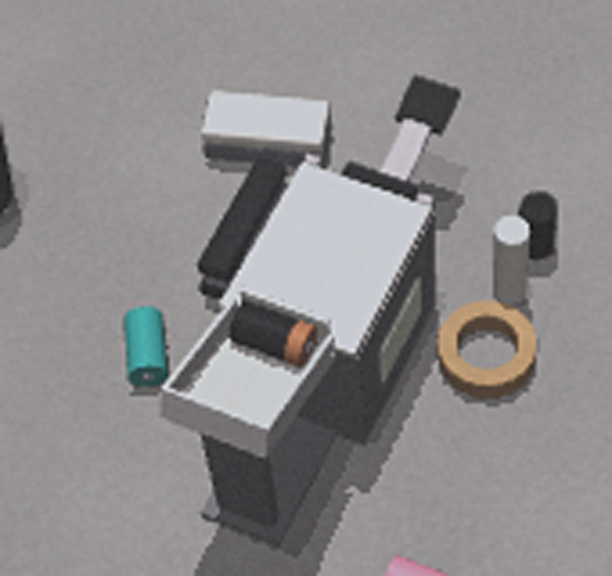

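The crop confirms it: the black battery with the copper band lies in the chute, and the pink and turquoise ones are on the table. Now moving toward the pad with the fingers closed.

Request:
step_arm --pt "0 0.04 0.04 0 0.03" --pt "0 0.08 0.08 0 0.06" --pt "0 0.12 0.125 0 0.09" --pt "0 0.16 0.17 0 0.12" --pt "0 0.197 0.215 0 0.128" --newtons 20

```text
time_s: 1.72
tcp_pos: [0.3009, 0.3986, 0.2458]
eef_rot: [-180.0, -0.0, -21.0]
contact_force: [0.3, 0.7, 0.9]
gripper_width: 0.0428
```

Request:
step_arm --pt "0 0.038 0.046 0 0" --pt "0 0.076 0.092 0 0" --pt "0 0.114 0.138 0 0" --pt "0 0.152 0.184 0 0" --pt "0 0.19 0.23 0 0"

```text
time_s: 2.35
tcp_pos: [0.3954, 0.1158, 0.2462]
eef_rot: [-179.9, -0.0, -21.0]
contact_force: [2.0, 0.5, 1.2]
gripper_width: 0.0008
```

Request:
step_arm --pt "0 0.038 0.046 0.02 0" --pt "0 0.076 0.092 0.04 0" --pt "0 0.1 0.124 0.07 0" --pt "0 0.1 0.124 0.085 0" --pt "0 0.1 0.124 0.085 0"

```text
time_s: 2.98
tcp_pos: [0.4433, -0.035, 0.1597]
eef_rot: [179.9, 0.1, -21.1]
contact_force: [-0.2, 0.9, 0.1]
gripper_width: 0.0006
```

```bash
python3 - <<'E'
from plant import r, capture, spotter
import cv2,numpy as np
from h import *
a=[]
for c in ("scene","top"):
    d=capture(c)
    im=cv2.cvtColor(d["image"],cv2.COLOR_RGB2BGR)
    crop=im[140:240,200:320] if c=="scene" else im[220:320,250:370]
    a.append(cv2.resize(crop,(400,333),interpolation=cv2.INTER_CUBIC))
cv2.imwrite("pics/over.png",np.hstack(a))
s=r.get_state(); print(s["tcp_pos"],s["eef_rot"],s["gripper_width"],s["contact_force"],s["time_s"])
E
```

```text
[ 0.44437575 -0.03387288  0.16123259] [-1.79981911e+02 -4.31515385e-02 -2.09855758e+01] 0.0005311456964115641 [-0.06530118  0.04881552  0.50643347] 3.075
```

View pics/over.png

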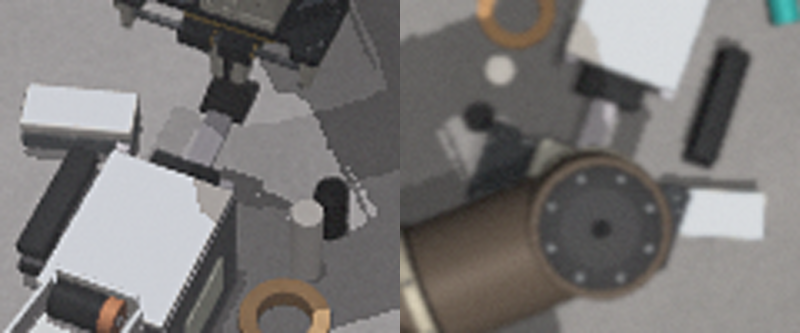

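The scene picture shows the closed fingertips at (232,72), right above the pad at (230,100). Pressing down now.

Request:
step_arm --pt "0 0 0 0.01 0" --pt "0 0 0 0.02 0" --pt "0 0 0 0.027 0" --pt "0 0 0 0.033 0" --pt "0 0 0 0.038 0"

```text
time_s: 3.7
tcp_pos: [0.4438, -0.034, 0.1225]
eef_rot: [180.0, 0.0, -21.0]
contact_force: [-3.7, 1.5, 7.7]
gripper_width: 0.0002
```

Request:
step_arm --pt "0 0 0 0.006 0" --pt "0 0 0 0.012 0" --pt "0 0 0 0.018 0" --pt "0 0 0 0.024 0" --pt "0 0 0 0.029 0"

```text
time_s: 4.32
tcp_pos: [0.4443, -0.0342, 0.0937]
eef_rot: [180.0, -0.0, -21.0]
contact_force: [-2.2, -2.2, 7.3]
gripper_width: 0.0005
```

Request:
step_arm --pt "0 0 0 0.003 0" --pt "0 0 0 0.005 0" --pt "0 0 0 0.007 0" --pt "0 0 0 0.008 0" --pt "0 0 0 0.008 0"

```text
time_s: 4.95
tcp_pos: [0.4452, -0.0341, 0.0861]
eef_rot: [-180.0, -0.1, -21.0]
contact_force: [1.8, -2.1, 5.5]
gripper_width: 0.0002
```

Request:
step_arm --pt "0 0 0 0.001 0" --pt "0 0 0 0.002 0" --pt "0 0 0 0.002 0"

```text
time_s: 5.32
tcp_pos: [0.4455, -0.0342, 0.0854]
eef_rot: [-180.0, -0.2, -20.9]
contact_force: [-4.9, -0.9, 24.0]
gripper_width: 0.0004
```

```bash
cat > look.py <<'E'
import sys
from plant import r, capture, spotter
import cv2,numpy as np
from h import *
a=[]
for c in ("scene","top"):
    d=capture(c)
    im=cv2.cvtColor(d["image"],cv2.COLOR_RGB2BGR)
    crop=im[120:300,160:330] if c=="scene" else im[140:300,250:400]
    a.append(cv2.resize(crop,(400,424),interpolation=cv2.INTER_CUBIC))
    for l in ("lid_edge","battery","lever_pad"): print(c,l,[(np.round(x["location"],3).tolist(),round(x["p"],2)) for x in spotter.tip_of(c,l)])
cv2.imwrite(f"pics/{sys.argv[1]}.png",np.hstack(a))
s=r.get_state(); print(s["tcp_pos"],s["contact_force"],s["time_s"])
E
python3 look.py down1
```

```text
scene lid_edge [([0.615, -0.105, 0.276], 0.8)]
scene battery [([0.851, -0.024, 0.016], 0.72), ([0.518, -0.195, 0.002], 0.5)]
scene lever_pad [([0.444, -0.032, 0.066], 0.58)]
top lid_edge [([0.617, -0.101, 0.272], 0.88)]
top battery [([0.849, -0.024, 0.022], 0.68), ([0.621, -0.101, 0.274], 0.67), ([0.643, -0.268, 0.016], 0.62)]
top lever_pad [([0.625, -0.109, 0.002], 0.51)]
[ 0.44549642 -0.03423196  0.08544396] [-4.59980761 -2.21590689 23.23362009] 5.725
```

View pics/down1.png

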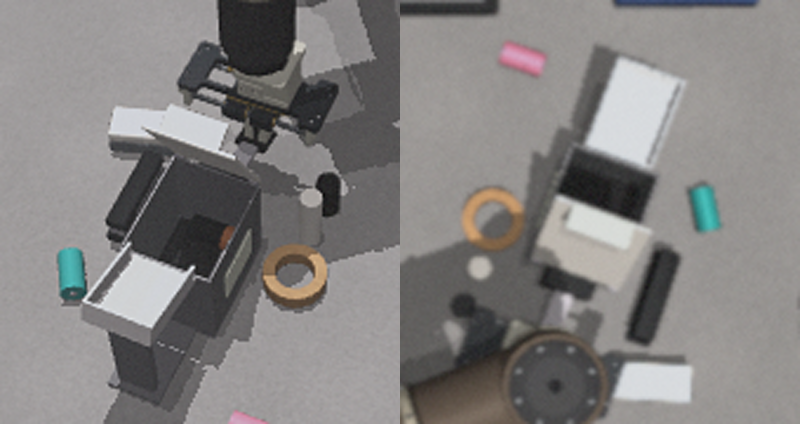

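The force rose to 24 N at the stop, and the lid edge at z≈0.274 means the lid is fully open. The chute at (140,285) is empty, and the copper band shows inside the box at (228,237). I'll hold briefly, then let the lever up slowly.

Request:
step_arm --pt "0 0 0 0 0" --pt "0 0 0 0 0" --pt "0 0 0 0 0" --pt "0 0 0 -0.001 0" --pt "0 0 0 -0.002 0"

```text
time_s: 6.35
tcp_pos: [0.4452, -0.0341, 0.0864]
eef_rot: [-180.0, -0.1, -21.0]
contact_force: [0.7, -1.7, 5.6]
gripper_width: 0.0006
```

Request:
step_arm --pt "0 0 0 -0.0012 0" --pt "0 0 0 -0.0024 0" --pt "0 0 0 -0.0036 0" --pt "0 0 0 -0.0048 0" --pt "0 0 0 -0.006 0"

```text
time_s: 6.98
tcp_pos: [0.4444, -0.034, 0.0919]
eef_rot: [-180.0, -0.0, -21.0]
contact_force: [-1.9, 1.2, 5.9]
gripper_width: 0.0004
```

Request:
step_arm --pt "0 0 0 -0.0012 0" --pt "0 0 0 -0.0024 0" --pt "0 0 0 -0.0036 0" --pt "0 0 0 -0.0048 0" --pt "0 0 0 -0.006 0"

```text
time_s: 7.6
tcp_pos: [0.4438, -0.0339, 0.0976]
eef_rot: [-180.0, 0.0, -21.0]
contact_force: [-3.5, 2.2, 5.8]
gripper_width: 0.0002
```

Request:
step_arm --pt "0 0 0 -0.0012 0" --pt "0 0 0 -0.0024 0" --pt "0 0 0 -0.0036 0" --pt "0 0 0 -0.0048 0" --pt "0 0 0 -0.006 0"

```text
time_s: 8.22
tcp_pos: [0.4436, -0.0339, 0.1036]
eef_rot: [180.0, 0.0, -21.0]
contact_force: [-4.5, 3.2, 6.5]
gripper_width: 0.0006
```

Request:
step_arm --pt "0 0 0 -0.0012 0" --pt "0 0 0 -0.0024 0" --pt "0 0 0 -0.0036 0" --pt "0 0 0 -0.0048 0" --pt "0 0 0 -0.006 0"

```text
time_s: 8.85
tcp_pos: [0.4437, -0.0339, 0.1097]
eef_rot: [180.0, 0.0, -21.0]
contact_force: [-2.4, 1.7, 7.0]
gripper_width: 0.0003
```

Request:
step_arm --pt "0 0 0 -0.0012 0" --pt "0 0 0 -0.0024 0" --pt "0 0 0 -0.0036 0" --pt "0 0 0 -0.0048 0" --pt "0 0 0 -0.006 0"

```text
time_s: 9.48
tcp_pos: [0.444, -0.034, 0.1158]
eef_rot: [180.0, -0.0, -21.0]
contact_force: [-2.3, 0.2, 7.4]
gripper_width: 0.0003
```

Request:
step_arm --pt "0 0 0 -0.0012 0" --pt "0 0 0 -0.0024 0" --pt "0 0 0 -0.0036 0" --pt "0 0 0 -0.0048 0" --pt "0 0 0 -0.006 0"

```text
time_s: 10.1
tcp_pos: [0.4446, -0.0341, 0.1221]
eef_rot: [-180.0, -0.1, -21.0]
contact_force: [0.1, -1.7, 6.4]
gripper_width: 0.0006
```

Request:
step_arm --pt "0 0 0 -0.001 0" --pt "0 0 0 -0.002 0" --pt "0 0 0 -0.003 0" --pt "0 0 0 -0.004 0" --pt "0 0 0 -0.005 0"

```text
time_s: 10.72
tcp_pos: [0.4453, -0.0343, 0.1274]
eef_rot: [-180.0, -0.1, -21.0]
contact_force: [2.1, -4.2, 6.1]
gripper_width: 0.0009
```

Request:
step_arm --pt "0 0 0 -0.0008 0" --pt "0 0 0 -0.0016 0" --pt "0 0 0 -0.0024 0" --pt "0 0 0 -0.0032 0" --pt "0 0 0 -0.004 0"

```text
time_s: 11.35
tcp_pos: [0.445, -0.034, 0.131]
eef_rot: [-180.0, -0.1, -21.0]
contact_force: [2.2, -0.1, 1.4]
gripper_width: 0.0006
```

Request:
step_arm --pt "0 0 0 -0.0008 0" --pt "0 0 0 -0.0016 0" --pt "0 0 0 -0.0024 0" --pt "0 0 0 -0.0032 0" --pt "0 0 0 -0.004 0"

```text
time_s: 11.98
tcp_pos: [0.4438, -0.0342, 0.1345]
eef_rot: [180.0, 0.0, -21.0]
contact_force: [0.9, 0.5, 0.7]
gripper_width: 0.0008
```

The force is down to noise, so the lever is up. Moving clear: straight up, then away to the robot's left.

Request:
step_arm --pt "0 0 0 -0.02 0" --pt "0 0 0 -0.05 0" --pt "0 0 0 -0.09 0" --pt "0 0 0 -0.11 0" --pt "0 0 -0.03 -0.11 0"

```text
time_s: 12.6
tcp_pos: [0.4553, -0.0064, 0.2467]
eef_rot: [-179.9, -0.2, -21.1]
contact_force: [1.3, -0.6, -0.7]
gripper_width: 0.0002
```

Request:
step_arm --pt "0 -0.01 -0.045 0 0" --pt "0 -0.03 -0.09 0 0" --pt "0 -0.06 -0.135 0 0" --pt "0 -0.08 -0.17 0 0" --pt "0 -0.08 -0.17 0 0"

```text
time_s: 13.22
tcp_pos: [0.4406, 0.1834, 0.2444]
eef_rot: [180.0, 0.0, -20.8]
contact_force: [0.5, -0.7, 0.9]
gripper_width: 0.0004
```

```bash
python3 look.py end; python3 - <<'E'
from plant import spotter
import numpy as np
for l in ("glue_stick","spare_battery","stapler","eraser","tape_roll"):
    print(l,[(np.round(x["location"],3).tolist(),round(x["p"],2)) for x in spotter.tip_of("top",l)][:2])
E
```

```text
scene lid_edge [([0.697, -0.137, 0.142], 0.85)]
scene battery [([0.638, -0.267, 0.013], 0.69), ([0.849, -0.027, 0.016], 0.52)]
scene lever_pad [([0.445, -0.035, 0.111], 0.61)]
top lid_edge [([0.696, -0.137, 0.143], 0.57)]
top battery [([0.85, -0.023, 0.019], 0.71), ([0.642, -0.267, 0.015], 0.57)]
top lever_pad [([0.448, -0.034, 0.105], 0.73)]
[0.44120161 0.18049648 0.24465146] [ 0.05349253 -0.69345529  1.03207154] 13.625
glue_stick [([0.41, -0.188, -0.0], 0.66), ([0.697, -0.135, 0.141], 0.62)]
spare_battery [([0.512, 0.064, 0.002], 0.47)]
stapler [([0.444, -0.035, 0.109], 0.5), ([0.511, 0.061, -0.002], 0.31)]
eraser [([0.409, -0.187, 0.003], 0.67)]
tape_roll [([0.63, 0.02, -0.001], 0.54)]
```

View pics/end.png

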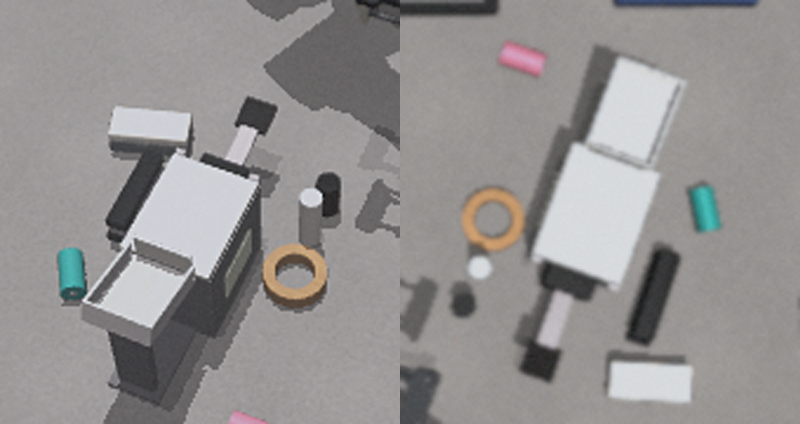

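The lid is shut at (195,210), the lever is up at (258,113) and the chute at (140,285) is empty. The neighbouring things stand where they did and the arm is clear.

```bash
python3 -c "
from plant import workorder
print(workorder.close_job())"
```

```text
the job is handed in; nothing more can be done
None
```

I pressed the lever down to its stop with the closed fingertips, and the battery rolled into the box. I then let the lever up over about 5 s, so the lid came down shut without slamming, moved the arm clear and handed the job in at about 13.6 s.

- **Lid open:** the force rose to 24 N at the stop, and the lid edge measured about 0.274 m high, which is fully open. The battery's copper band showed inside the box.
- **After closing:** the lid edge is at 0.142 m (shut), the pad is back at about 0.11 m, the chute is empty, and the force on the tool is down to noise.
- **Other things on the desk:** the last picture shows those near the box unmoved. In that check the networks mislabelled the glue stick and the stapler, so for those two I relied on the picture. The battery detections that remain are the pink and turquoise look-alikes, which were not touched.

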